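# Pack the hub and snap the tub lid home

## Robot

A 7-joint arm with a two-finger parallel gripper is mounted at the origin on the work surface. World frame = base frame: x ahead of the robot, y to its left, z up, the work surface at z = 0. Lengths are in m, angles in rad, forces in N, time in s.
With the tool pointing down it reaches from about 0.4 to 0.85 m from the base axis. Payload 4.5 kg.
Tool frame: the origin (TCP) lies midway between the tips of the shut fingers; the grasp point (between the pads) lies 19 mm behind it; z points along the fingers, y is the line along which they close (so a half turn about z gives the same grasp; the last joint's range is limited). The gripper opens to 88 mm and grips with 3 to 60 N. Pads are 18 mm wide; open, the fingers measure 123 mm over their backs; the gripper's body (75 mm by 187 mm) begins 45 mm behind the grasp point.
Start: joints at [1.231, 0.689, -0.195, 1.565, 0.157, 0.902, -0.215], TCP at [0.228, -0.582, 0.239] pointing down, gripper open.
Joint ranges: [-3.01, 3.01], [-0.46, 2.08], [-1.47, 1.51], [0.13, 2.56], [-1, 4.14], [0.04, 2.09], [-2.66, 2.66]. Speed limits (rad/s): [2.57, 2.57, 3.14, 3.14, 3.14, 3.14, 3.14].

## Interface

Orientations are given as a unit quaternion [x, y, z, w].
In Python, from plant import sensors, eyes, finish_job gives the robot as it stands.
- The arm moves only by the tool send_rows, never from a script. Its argument "rows" is text: rows parted by semicolons, each of 4 numbers parted by spaces: the shift along the tool's x, y, z normalised to -1 to 1, where 1 is 30 cm, then the turn about the tool's z normalised to -1 to 1, where 1 is 2 pi rad. A call has 1 to 10 rows; each row is the pose to reach, as a shift and turn from the pose commanded when the call began, along the tool's axes at that moment, turning the shorter way round; what a row does not reach only later rows make up. A row lasts 1/12 s, in which the tool goes at most 41.7 mm and 7.16 degrees, less where a joint would pass 70% of its speed; a pose out of reach is approached as far as the arm can. A call with a number of a shift or a turn outside -1 to 1 is refused whole. A call with a gripper value outside its range is refused whole. "jaw" is the closure, from -1 (fully open) to 1 (shut), set as the call begins (left out, the last holds). The fingers move at their own pace and stop on an object; "force" is the grip in N (left out, the last holds). Time passes only in rows, so rows that repeat a pose let the fingers close. It gives the time, the measured TCP pose, the force, the opening and the grip force at its end, in the units of the state.
- sensors.get_state(): the state, without advancing time (a new reading comes with each control period).
- eyes.snapshot(name): name is "side" or "top"; returns (picture, depth): 384x512x3 uint8, red, green, blue; 384x512 float32, m along the optical axis (not along the pixel's ray), 0 where there is no reading.
- eyes.calibration(name): a dict with "fov_y" (degrees; the focal length in pixels is half the picture's height over the tangent of half this angle, whatever the lens; pixels are square), "cx", "cy" (the principal point, pixels), "dist_coeffs" ([k1, k2, p1, p2, k3] as OpenCV has them; the pictures are not rectified), "world_from_camera" (4x4, takes a point from camera to world coordinates). Camera axes: x right, y down, z forward; pixel columns grow to the right and rows downward; lengths in m; the calibration is good to about 2 mm. A picture is of the moment at which its call begins. calibration takes no time and is no camera call.
- finish_job(): hands the job in; it is judged then, once.
The state is a dict: "clock": time; "q": joint angles; "qd": joint speeds; "joint_torque": joint torques, N m; "tool_pos": TCP position; "eef_rot": TCP orientation; "contact_force": force on the tool from outside, world axes, zero at the start; "moment": the same for the moment, N m; "opening": opening from 0.0 (shut) to 1.0 (fully open); "finger_force": force on a finger pad.
Only numpy, scipy, OpenCV 4.12 (cv2) and the standard library are available. Lean on these libraries where they do the work, as an engineer would, in place of code of your own. Each camera call takes 0.05 s, during which the arm holds its last target. There are 200 camera calls.

## Task

Stand the loose aluminium hub on its flange inside the open tub that is held in the bench cradle, then put the rectangular lid on that tub and press it down until both end catches have snapped over it and it sits level on the rim. Leave everything else on the bench where it is.

Things in the scene. Friction and masses are not known exactly. Their poses are not given: they have to be found in the camera images.
- tub: Open rectangular teal plastic tub fixed in a low steel cradle. Outside 110 (x) by 160 mm (y), rim 75 mm above the bench, walls 4, floor 5 mm thick. Origin: centre of its underside on the bench, z up. Over the middle of each short end a spring roller catch: 14 mm thick, 48 mm long, axis at y = +-85, z = 83 mm, in a steel bracket 60 mm wide, out to y = +-104 and 89 mm high.
- catch_a (a joint): Spring roller catch at the tub's +y end: 0 = in, 2 mm over the rim end; grows (m) as the lid's edge pushes it outwards, up to 0.008. The lid's end must be pressed down past it (about 6 to 10 N); it then snaps in over the top of the lid's plate.
- catch_b (a joint): Spring roller catch at the tub's -y end, the same.
- lid: Loose lid of the tub, same plastic, 0.1 kg: plate 110 (x) by 160 mm (y), from z = 18 to 22 mm; below it a plug 99 x 149 mm that enters the tub (lowest 6 mm: 94 x 144); on top a grip rib 14 mm wide (x), 80 long (y), z = 22 to 48 mm. Origin: centre of the plug's underside; starts plug down on the bench. Either way round fits. Seated: origin 57 mm above the tub's.
- lid_grip (a point): Grip point in the middle of the lid's rib, 42 mm above the lid's origin; axes as the lid's.
- hub: Loose turned aluminium hub, 0.19 kg: round flange 64 mm across and 16 mm high, above it a 30 mm thick round neck up to 46 mm. Origin: centre of the flange's underside, z up along the neck. It starts standing on the bench.
- square_lid: Lid of another tub, same plastic and same rib (along its y), but square, 125 x 125 mm; not needed, leave it alone. Origin: centre of its plug's underside, lying on the bench.
- oiler: Bystander: white bottle 56 mm across, 130 mm high, standing upright; origin under its centre.
- driver: Bystander: black electric screwdriver lying on the bench along its x, 195 mm long, 36 mm thick; origin below its middle.
- jaws: Bystander: dark steel stepped disc 90 mm across, 36 mm high; origin under its centre.
- wrench: Bystander: steel wrench lying along its x, 170 mm long; origin under its centre.
- covers: Bystander: stack of fluted teal metal covers, 146 mm across, 48 mm high; origin under its centre.
There are look-alikes about, which are no part of the job. Leave any purple look-alike of the lid alone.

How it is judged:
On the way, in this order (a step that is already met when the one before it is completed fails the run):
1. the hub stands in the open tub, let go (z of hub in the frame of tub below 0.012 m and x of hub in the frame of tub between -0.045 and 0.045 m and y of hub in the frame of tub between -0.07 and 0.07 m and angle between hub's own z axis and vertical below 0.15 rad and contact force between hub and the fingers below 0.1 N), for 0.2 s.
2. the lid is pressed home on the tub, level (z of lid in the frame of tub between 0.05 and 0.0595 m and horizontal distance between lid and tub below 0.008 m and angle between lid's own z axis and vertical below 0.025 rad), for 0.2 s.
At the end, for the whole second after the job is handed in: Hub upright (within 0.15 rad) on the tub's floor; rectangular lid seated on the tub: within 2.5 mm of its fully seated height, centred within 8 mm, tilted under 0.025 rad, both at rest; no bystander moved over 30 mm, bottle not tipped (all of step 2 and z of hub in the frame of tub below 0.012 m and x of hub in the frame of tub between -0.045 and 0.045 m and y of hub in the frame of tub between -0.07 and 0.07 m and angle between hub's own z axis and vertical below 0.15 rad and linear speed of each of lid, hub below 0.02 m/s); the robot touches nothing.
It fails at once if another thing on the bench is moved by more than 30 mm (distance of any of square_lid, oiler, driver, jaws, wrench, covers from where it was at the start of the episode above 0.03 m).
It fails at once if the bottle is tipped over (angle between oiler's own z axis and vertical above 0.5 rad).
It also fails if it takes over 61 s, if anything falls off the work surface, if the arm or the gripper's body presses on something with over 40 N, if the wrist force passes 120 N, or if a joint passes its speed limit or range.

## Working session

There is one attempt and no reset: what is moved stays moved. The work goes in short steps, Python scripts to look and compute and a tool call to move; the robot and the scene stay as the last step left them, time stands still between calls to the robot, and variables do not carry over. Pictures are saved under pics/ and viewed, at most 11 in all, crops included, and the job is handed in when it is done.

Besides the shell and the picture viewer there is one more tool, called after "Emit:" as a command line: name --argument value ..., lists and objects as JSON in quotes. send_rows: Moves the arm, as the interface text tells. Scaled input: -1 to 1 covers 30 cm each way for a shift and 2 pi rad each way for a turn. Its arguments: {"type":"object","properties":{"rows":{"type":"string"},"jaw":{"type":"number"},"force":{"type":"number"}},"required":["rows"]}

```bash
mkdir -p pics
cat > h.py <<'E'
import numpy as np, cv2, json
from plant import sensors, eyes, finish_job
def cal(n):
    c=eyes.calibration(n); f=192/np.tan(np.radians(c["fov_y"])/2)
    return np.array([[f,0,c["cx"]],[0,f,c["cy"]],[0,0,1]]),np.array(c["dist_coeffs"],float),np.array(c["world_from_camera"])
def cloud(n,depth):
    K,d,T=cal(n); v,u=np.mgrid[0:384,0:512]
    p=cv2.undistortPoints(np.stack([u,v],-1).reshape(-1,1,2).astype(float),K,d).reshape(384,512,2)
    P=np.concatenate([p*depth[...,None],depth[...,None]],-1)
    W=P@T[:3,:3].T+T[:3,3]; W[depth==0]=np.nan
    return W
def snap(n,name):
    a,d=eyes.snapshot(n); np.savez(f"pics/{name}.npz",a=a,d=d,W=cloud(n,d))
    cv2.imwrite(f"pics/{name}.png",a[...,::-1]); return a,d
E
python3 - <<'E'
from h import *
snap("top","t0");snap("side","s0")
for n in("top","side"): print(cal(n)[2].round(3).tolist())
s=sensors.get_state();print(s)
E
```

```text
[[0.007, -0.998, 0.065, 0.36], [-1.0, -0.007, 0.012, 0.113], [-0.012, -0.065, -0.998, 1.888], [0.0, 0.0, 0.0, 1.0]]
[[0.998, -0.048, 0.036, 0.433], [-0.057, -0.57, 0.82, -0.98], [-0.019, -0.82, -0.572, 0.857], [0.0, 0.0, 0.0, 1.0]]
{'clock': 0.1, 'q': array([ 1.23082343,  0.68989858, -0.19452408,  1.56618814,  0.15734085,
        0.90249935, -0.21507675]), 'qd': array([ 0.00072041, -0.0018267 ,  0.00025347, -0.00338731,  0.00071838,
       -0.00151107,  0.00087131]), 'joint_torque': array([-2.65305942e-03, -5.28496134e+01, -1.27141111e+00, -1.53834665e+01,
       -5.25817007e-02,  2.00795541e-03,  3.44322859e-05]), 'tool_pos': array([ 0.22796274, -0.58136399,  0.23800512]), 'eef_rot': array([ 9.82575883e-01,  1.85860152e-01, -2.18533472e-04, -7.68787349e-04]), 'contact_force': array([-0.9866372 , -0.51868226,  0.47207694]), 'moment': array([ 0.02532873, -0.00019785,  0.04146784]), 'finger_force': 0.0, 'opening': 1.000961878727414}
```

View pics/t0.png

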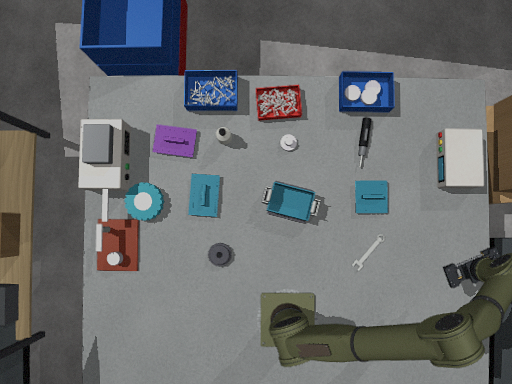

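View pics/s0.png

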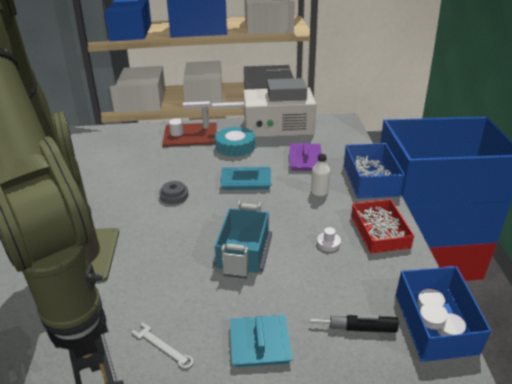

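The top view shows the tub at (292,201), the hub at (289,143), the rectangular lid at (205,195), the square lid at (372,197) and the oiler at (224,135). The purple look-alike is at (176,141). The side view agrees: tub (244,240), hub (328,240), lid (246,178).

Run:
```python
from h import *
z=np.load("pics/t0.npz");W=z["W"];a=z["a"]
def reg(n,u0,u1,v0,v1,zl,zh):
    w=W[v0:v1,u0:u1].reshape(-1,3); m=(w[:,2]>zl)&(w[:,2]<zh); p=w[m]
    if len(p)<5: print(n,len(p));return
    r=cv2.minAreaRect(p[:,:2].astype(np.float32)*1000)
    print(n,len(p),"mean",p.mean(0).round(4),"rect",np.round(r[0],1),np.round(r[1],1),round(r[2],1),"z",np.percentile(p[:,2],[5,50,95]).round(4))
reg("bench",240,270,220,240,-1,1)
reg("lid all",180,228,165,225,.012,.2)
reg("lid rib",180,228,165,225,.034,.2)
reg("sq",350,395,175,220,.012,.2)
reg("hub flange",270,310,125,160,.008,.03)
reg("hub neck",270,310,125,160,.038,.2)
reg("tub rim",255,330,175,230,.066,.2)
reg("tub catch",255,330,175,230,.08,.2)
reg("tub floor",255,330,175,230,-.01,.015)
reg("oiler",205,240,118,155,.05,.2)
# teal mask rects
hsv=cv2.cvtColor(a,cv2.COLOR_RGB2HSV);m=cv2.inRange(hsv,(85,90,40),(100,255,255))
n,l,st,c=cv2.connectedComponentsWithStats(m)
for i in range(1,n):
    if st[i,4]>150:
        ys,xs=np.where(l==i);p=W[ys,xs];p=p[np.isfinite(p[:,0])]
        r=cv2.minAreaRect(p[:,:2].astype(np.float32)*1000);print(c[i].round(),st[i,4],np.round(r[0],1),np.round(r[1],1),round(r[2],1))
crop=np.hstack([cv2.resize(a[170:235,175:235],None,fx=6,fy=6),cv2.resize(a[170:235,262:327],None,fx=6,fy=6)])
cv2.imwrite("pics/c0.png",crop[...,::-1])
```

```text
bench 597 mean [3.465e-01 1.289e-01 3.000e-04] rect [346.5 129.1] [ 73.6 112.5] 0.4 z [-0.0078 -0.      0.0084]
lid all 1199 mean [0.4783 0.3234 0.0246] rect [481.2 326.1] [219.6 175.9] 2.7 z [0.015  0.0234 0.0451]
lid rib 91 mean [0.4785 0.3241 0.0469] rect [476.6 335.8] [ 61.3 139.6] 82.6 z [0.0348 0.0473 0.0556]
sq 1025 mean [ 0.4764 -0.317   0.0242] rect [ 480.5 -327.1] [158.8 160.1] 0.3 z [0.0148 0.0228 0.0444]
hub flange 235 mean [0.6857 0.0017 0.0148] rect [687.4  -5.3] [134.1 152.9] 0.5 z [0.0086 0.0146 0.0237]
hub neck 42 mean [0.6861 0.002  0.0482] rect [685.4   2.3] [26.2 24.4] 44.6 z [0.0407 0.0482 0.0557]
tub rim 310 mean [ 0.4552 -0.0094  0.08  ] rect [455.3  -5.7] [204.9 111. ] 75.5 z [0.0686 0.0784 0.0936]
tub catch 137 mean [ 0.4589 -0.0019  0.0874] rect [455.4  -5.3] [200.6 108.8] 76.0 z [0.0807 0.0866 0.0953]
tub floor 3509 mean [ 0.4534 -0.0149  0.0023] rect [454.6 -16.7] [210.5 289.2] 0.3 z [-0.0063  0.0023  0.011 ]
oiler 188 mean [0.6994 0.2468 0.0977] rect [703.5 249.1] [54.1 53.6] 3.9 z [0.0637 0.0936 0.1346]
[204. 195.] 1187 [478.9 326.2] [114.4 159.6] 86.4
[371. 196.] 1036 [ 476.2 -322.2] [120.6 134.3] 0.5
[144. 201.] 891 [449.8 557.1] [143.9 151. ] 34.1
[291. 201.] 1259 [457.2  -9.9] [167.7 118.5] 76.0
```

View pics/c0.png

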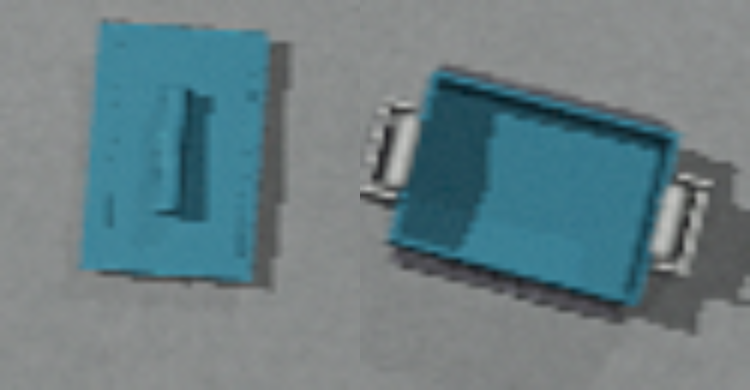

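The crop shows the lid's long side along world x, tilted slightly, with its rib in the middle. The tub's long side runs along about 76°. I'll refine these poses by fitting silhouettes, which beats the noisy depth.

```bash
cat >> h.py <<'E'
from scipy.spatial.transform import Rotation as R
def plan(x,y,z,yd):
    """shift/turn (normalised) from the current pose to TCP x,y,z with tool y at yd degrees"""
    s=sensors.get_state(); r=R.from_quat(s["eef_rot"]).as_matrix()
    d=r.T@(np.array([x,y,z])-s["tool_pos"]); cur=np.degrees(np.arctan2(r[1,1],r[0,1]))
    t=-((yd-cur+180)%360-180)/360
    print("plan",(d/.3).round(4),round(t,4),"tooly",cur.round(2))
def mask_teal(a): return cv2.inRange(cv2.cvtColor(a,cv2.COLOR_RGB2HSV),(85,90,40),(100,255,255))
def proj(n,P):
    K,d,T=cal(n);i=np.linalg.inv(T)
    return cv2.projectPoints(np.asarray(P,float),cv2.Rodrigues(i[:3,:3])[0],i[:3,3],K,d)[0].reshape(-1,2)
def sil(n,P,S=8):
    m=np.zeros((384*S,512*S),np.uint8)
    q=cv2.convexHull((((proj(n,P)+.5)*S)-.5).round().astype(np.int32)); cv2.fillConvexPoly(m,q,255)
    return cv2.resize(m,(512,384),interpolation=cv2.INTER_AREA)/255.
def box(lx,ly,z0,z1): return np.array([[sx*lx/2,sy*ly/2,z] for sx in(-1,1) for sy in(-1,1) for z in(z0,z1)])
def disc(r,z): t=np.linspace(0,2*np.pi,60,endpoint=False); return np.c_[r*np.cos(t),r*np.sin(t),0*t+z]
def pose(P,x,y,a,dz=0): c,s=np.cos(a),np.sin(a); return P@np.array([[c,s,0],[-s,c,0],[0,0,1]])+[x,y,dz]
E
cat > fit.py <<'E'
from h import *
from scipy.optimize import minimize
def fit(n,mask,P,x0,win,yaw=True):
    u0,u1,v0,v1=win; M=(mask[v0:v1,u0:u1]>0)*1.
    def f(p): return abs(sil(n,pose(P,p[0]/1e3,p[1]/1e3,np.radians(p[2]) if yaw else 0))[v0:v1,u0:u1]-M).sum()
    k=np.array([x0]+[np.array(x0)+e for e in 6*np.eye(3)]); r=minimize(f,x0,method="Nelder-Mead",options=dict(initial_simplex=k,xatol=.1,fatol=.1,maxiter=120))
    return r.x.round(1),round(r.fun,1),M.sum()
E
python3 - <<'E'
from fit import *
A=np.load("pics/t0.npz")["a"];B=np.load("pics/s0.npz")["a"]
m=mask_teal(A);m2=mask_teal(B)
print("lid top",fit("top",m,box(.110,.160,.018,.022),[479,325,-93.6],(180,228,165,225)))
print("lid side",fit("side",m2,box(.110,.160,.018,.022),[479,325,-93.6],(212,280,160,196)))
for z0 in(.0,.03): print("tub top",z0,fit("top",m,box(.110,.160,z0,.075),[457,-10,-14],(255,330,175,230)))
def white(a):
    h=cv2.cvtColor(a,cv2.COLOR_RGB2HSV);return ((h[...,2]>175)&(h[...,1]<40))*255
for n,a,w in(("top",A,(275,305,128,158)),("side",B,(312,345,222,256))):
    P=np.r_[disc(.032,0),disc(.032,.016)]
    if n=="side":P=np.r_[disc(.032,0),disc(.032,.016)]
    print("hub",n,fit(n,white(a),P,[686,2,0],w,False), proj(n,[[.686,.002,.046]]).round(1))
E
```

```text
lid top (array([478.7, 324.6, -93.6]), np.float64(35.4), np.float64(1187.0))
lid side (array([478.3, 310.5, -91.9]), np.float64(102.1), np.float64(1044.0))
tub top 0.0 (array([455.4,  -7.1, -14.3]), np.float64(69.7), np.float64(1259.0))
tub top 0.03 (array([455.1,  -6.3, -14.5]), np.float64(67.3), np.float64(1259.0))
hub top (array([687.2,   1.3,   6.1]), np.float64(71.5), np.float64(153.0)) [[288.3 140.6]]
hub side (array([690.5,  14.2, -11.2]), np.float64(204.8), np.float64(198.0)) [[329.3 228.9]]
```

```bash
python3 -c "
from h import *
plan(.45,-.30,.238,-40); plan(.687,.0015,.238,-14.3)"
```

```text
plan [ 1.0315e+00 -6.0280e-01  8.0000e-04] -0.0794 tooly -68.58
plan [ 2.1340e+00 -1.2498e+00  1.7000e-03] -0.1508 tooly -68.58
```

Emit:
send_rows --rows "0.3 -0.17 0 -0.02;0.6 -0.35 0 -0.04;0.95 -0.55 0 -0.07;0.95 -0.55 0 -0.07;0.95 -0.55 0 -0.07;0.95 -0.55 0 -0.07;0.95 -0.55 0 -0.07;0.95 -0.55 0 -0.07;0.95 -0.55 0 -0.07;0.95 -0.55 0 -0.07" --jaw -1

```text
clock: 0.93
tool_pos: [0.4351, -0.3214, 0.2386]
eef_rot: [0.917, 0.399, 0.0, -0.0]
contact_force: [-0.5, -0.1, 0.2]
opening: 1.004
finger_force: 0.0
```

```bash
python3 -c "
from h import *
plan(.687,.0015,.12,-14.3);s=sensors.get_state();print(s['clock'],s['tool_pos'],s['q'].round(2))"
```

```text
plan [ 1.3594 -0.1206  0.3971] -0.0798 tooly -43.03
0.9333 [ 0.43511023 -0.3214404   0.23863751] [ 0.73  0.59 -0.3   1.82  0.23  0.77 -0.43]
```

Emit:
send_rows --rows "1 -0.09 0.1 -0.08;1 -0.09 0.1 -0.08;1 -0.09 0.1 -0.08;1 -0.09 0.1 -0.08;1 -0.09 0.1 -0.08;1 -0.09 0.1 -0.08;1 -0.09 0.1 -0.08;1 -0.09 0.1 -0.08;1 -0.09 0.1 -0.08;1 -0.09 0.1 -0.08"

```text
clock: 1.77
tool_pos: [0.619, -0.0895, 0.208]
eef_rot: [0.791, 0.611, -0.001, 0.0]
contact_force: [-0.8, -0.9, -0.7]
opening: 1.004
finger_force: 0.0
```

```bash
python3 -c "
from h import *
plan(.687,.0015,.10,-14.3)"
```

```text
plan [0.3517 0.1432 0.3591] -0.001 tooly -14.65
```

Emit:
send_rows --rows "0.35 0.143 0.2 -0.001;0.35 0.143 0.36 -0.001;0.35 0.143 0.36 -0.001;0.35 0.143 0.36 -0.001;0.35 0.143 0.36 -0.001;0.35 0.143 0.36 -0.001;0.35 0.143 0.36 -0.001;0.35 0.143 0.36 -0.001"

```text
clock: 2.43
tool_pos: [0.688, -0.0006, 0.1024]
eef_rot: [0.79, 0.613, 0.0, 0.002]
contact_force: [0.6, 0.0, -0.3]
opening: 1.0
finger_force: 0.0
```

```bash
python3 -c "
from h import *
plan(.687,.0015,.021,-14.3)
snap('side','s1');print(proj('side',[[.687,.0015,.046],[.687,.0015,0]]).round(1))
a=cv2.imread('pics/s1.png')[110:300,230:430];cv2.imwrite('pics/s1c.png',cv2.resize(a,None,fx=3,fy=3))"
```

```text
plan [ 0.0065 -0.0057  0.2713] -0.0004 tooly -14.45
[[329.7 229. ]
 [328.4 242.2]]
```

View pics/s1c.png

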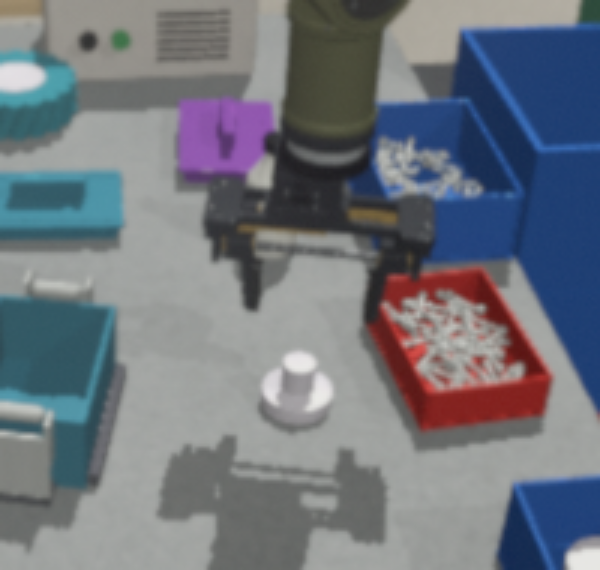

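The hub's neck top shows at pixel (329.7,229), as predicted. The red bin is close to the gripper body's reach, so I'll check its extent.

```bash
python3 -c "
from h import *
W=np.load('pics/t0.npz')['W'][80:128,250:308].reshape(-1,3)
W=W[W[:,2]>.015];print(np.percentile(W[:,2],[50,90,98]),np.percentile(W[:,0],[1,3,50]))"
```

```text
[0.02687273 0.04570646 0.0510215 ] [0.77537057 0.77751177 0.8446239 ]
```

Emit:
send_rows --rows "0.006 -0.006 0.08 0;0.006 -0.006 0.16 0;0.006 -0.006 0.22 0;0.006 -0.006 0.27 0;0.006 -0.006 0.27 0;0.006 -0.006 0.27 0;0.006 -0.006 0.27 0"

```text
clock: 3.07
tool_pos: [0.6875, 0.0051, 0.0213]
eef_rot: [0.789, 0.614, 0.001, 0.001]
contact_force: [0.3, -0.2, -0.1]
opening: 1.001
finger_force: 0.0
```

Emit:
send_rows --rows "0 0 0 0;0 0 0 0;0 0 0 0;0 0 0 0;0 0 0 0;0 0 0 0;0 0 0 0;0 0 0 0" --jaw 1 --force 25

```text
clock: 3.73
tool_pos: [0.6864, 0.0054, 0.0197]
eef_rot: [0.789, 0.614, -0.0, 0.0]
contact_force: [-0.2, -0.0, -0.5]
opening: 0.419
finger_force: 0.0
```

Emit:
send_rows --rows "0 0 0 0;0 0 0 0;0 0 0 0;0 0 0 0;0 0 0 0;0 0 0 0"

```text
clock: 4.23
tool_pos: [0.6861, 0.0055, 0.0196]
eef_rot: [0.789, 0.614, -0.0, -0.0]
contact_force: [-1.8, 0.8, 0.4]
opening: 0.339
finger_force: 25.0
```

Emit:
send_rows --rows "0 0 -0.05 0;0 0 -0.15 0;0 0 -0.28 0;0 0 -0.4 0;0 0 -0.47 0;0 0 -0.47 0;0 0 -0.47 0;0 0 -0.47 0"

```text
clock: 4.9
tool_pos: [0.6854, 0.005, 0.1596]
eef_rot: [0.789, 0.614, -0.001, -0.0]
contact_force: [-0.6, 0.2, -2.4]
opening: 0.337
finger_force: 25.0
```

```bash
python3 -c "
from h import *
plan(.455,-.0065,.16,-14.3)"
```

```text
plan [-2.257e-01 -7.351e-01  5.000e-04] 0.0002 tooly -14.22
```

Emit:
send_rows --rows "-0.03 -0.1 0 0;-0.07 -0.22 0 0;-0.11 -0.35 0 0;-0.15 -0.48 0 0;-0.19 -0.61 0 0;-0.22 -0.7 0 0;-0.226 -0.735 0 0;-0.226 -0.735 0 0;-0.226 -0.735 0 0;-0.226 -0.735 0 0"

```text
clock: 5.73
tool_pos: [0.4576, -0.0058, 0.1602]
eef_rot: [0.789, 0.614, 0.001, 0.0]
contact_force: [1.4, -0.4, -1.5]
opening: 0.334
finger_force: 25.0
```

```bash
python3 -c "
from h import *
plan(.455,-.0065,.027,-14.3);snap('side','s2')
a=cv2.imread('pics/s2.png')[120:310,150:350];cv2.imwrite('pics/s2c.png',cv2.resize(a,None,fx=3,fy=3))"
```

```text
plan [-0.0047 -0.0081  0.444 ] 0.0002 tooly -14.23
```

View pics/s2c.png

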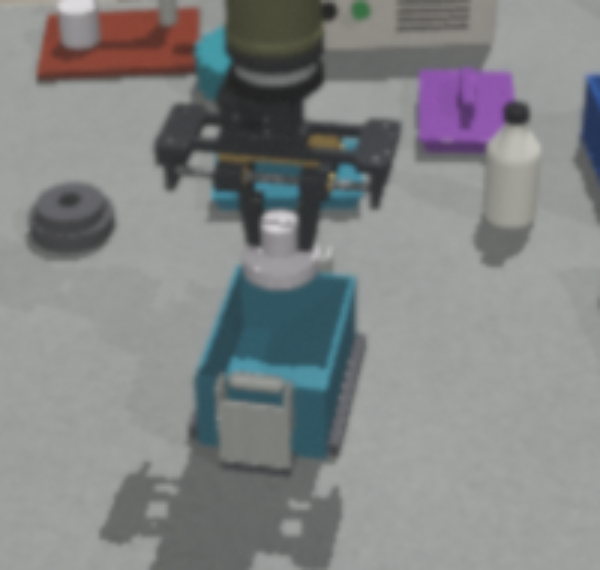

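The hub is held upright above the tub, with its neck top near (243,193) in the full picture. Lowering it now.

Emit:
send_rows --rows "-0.004 -0.008 0.09 0;-0.004 -0.008 0.18 0;-0.004 -0.008 0.27 0;-0.004 -0.008 0.35 0;-0.004 -0.008 0.4 0;-0.004 -0.008 0.43 0;-0.004 -0.008 0.447 0;-0.004 -0.008 0.447 0;-0.004 -0.008 0.447 0"

```text
clock: 6.53
tool_pos: [0.4547, -0.0064, 0.0255]
eef_rot: [0.789, 0.615, 0.0, 0.0]
contact_force: [0.6, 0.0, -2.1]
opening: 0.336
finger_force: 25.0
```

Emit:
send_rows --rows "0 0 0.004 0;0 0 0.004 0;0 0 0.004 0"

```text
clock: 6.78
tool_pos: [0.4543, -0.0066, 0.0252]
eef_rot: [0.789, 0.614, 0.001, 0.0]
contact_force: [0.4, 0.1, -1.9]
opening: 0.333
finger_force: 25.0
```

Emit:
send_rows --rows "0 0 0 0;0 0 0 0;0 0 0 0;0 0 0 0;0 0 0 0;0 0 0 0" --jaw -0.1

```text
clock: 7.28
tool_pos: [0.4535, -0.0067, 0.0255]
eef_rot: [0.789, 0.614, 0.0, 0.0]
contact_force: [0.2, -0.2, -0.7]
opening: 0.552
finger_force: 0.0
```

Emit:
send_rows --rows "0 0 -0.03 0;0 0 -0.08 0;0 0 -0.15 0;0 0 -0.25 0;0 0 -0.36 0;0 0 -0.45 0;0 0 -0.45 0;0 0 -0.45 0;0 0 -0.45 0"

```text
clock: 8.03
tool_pos: [0.4529, -0.0072, 0.1599]
eef_rot: [0.789, 0.614, -0.0, -0.0]
contact_force: [-0.2, -0.5, 0.5]
opening: 0.55
finger_force: 0.0
```

```bash
python3 -c "
from h import *
plan(.479,.3245,.16,86.4);print(sensors.get_state()['q'].round(2))"
```

```text
plan [ 1.0929e+00 -1.8770e-01 -1.0000e-03] -0.2796 tooly -14.25
[ 0.22  0.65 -0.49  2.14  0.63  0.5  -0.99]
```

Emit:
send_rows --rows "0.1 -0.02 -0.1 -0.02;0.2 -0.04 -0.1 -0.04;0.3 -0.06 -0.1 -0.06;0.4 -0.08 -0.1 -0.08;0.5 -0.09 -0.1 -0.1;0.6 -0.1 -0.1 -0.12;0.7 -0.12 -0.1 -0.14;0.8 -0.14 -0.1 -0.16;0.9 -0.16 -0.1 -0.18;0.95 -0.16 -0.1 -0.195"

```text
clock: 8.87
tool_pos: [0.4749, 0.2859, 0.1887]
eef_rot: [0.287, 0.958, 0.001, -0.002]
contact_force: [-1.0, 0.1, 0.4]
opening: 0.551
finger_force: 0.0
```

```bash
python3 -c "
from h import *
snap('top','t1');plan(.479,.3245,.10,86.4);print(sensors.get_state()['q'].round(2))
a=cv2.imread('pics/t1.png')[155:245,175:335];cv2.imwrite('pics/t1c.png',cv2.resize(a,None,fx=5,fy=5))"
```

```text
plan [0.0566 0.108  0.2965] -0.0821 tooly 56.86
[-0.14  0.79 -0.86  1.81  0.75  0.9  -0.36]
```

View pics/t1c.png

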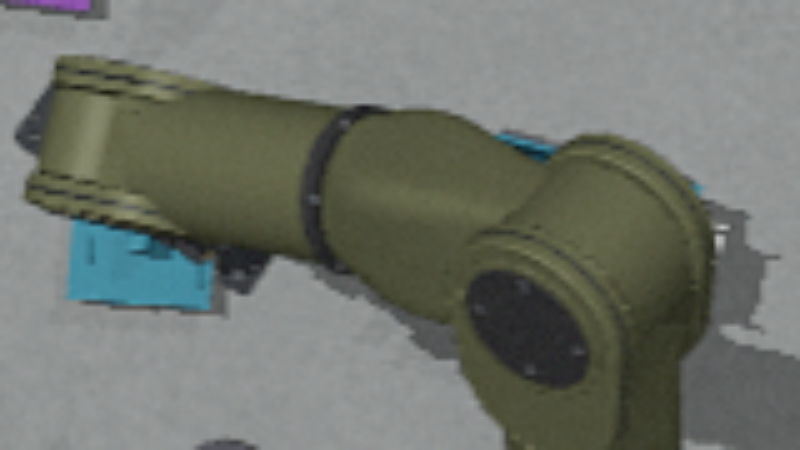

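The arm hides the tub in this top view, so I'll check the hub from the side camera. The lid is undisturbed.

Emit:
send_rows --rows "0.03 0.05 0.07 -0.02;0.056 0.108 0.15 -0.04;0.056 0.108 0.22 -0.06;0.056 0.108 0.296 -0.082;0.056 0.108 0.296 -0.082;0.056 0.108 0.296 -0.082;0.056 0.108 0.296 -0.082;0.056 0.108 0.296 -0.082"

```text
clock: 9.58
tool_pos: [0.4815, 0.318, 0.1027]
eef_rot: [0.041, 0.999, 0.0, 0.001]
contact_force: [-0.6, -0.1, 0.1]
opening: 0.552
finger_force: 0.0
```

```bash
python3 -c "
from h import *
plan(.479,.3245,.026,86.4);snap('side','s3')
a=cv2.imread('pics/s3.png')[100:290,190:390];cv2.imwrite('pics/s3c.png',cv2.resize(a,None,fx=3,fy=3))"
```

```text
plan [0.0103 0.0208 0.2557] -0.0029 tooly 85.35
```

View pics/s3c.png

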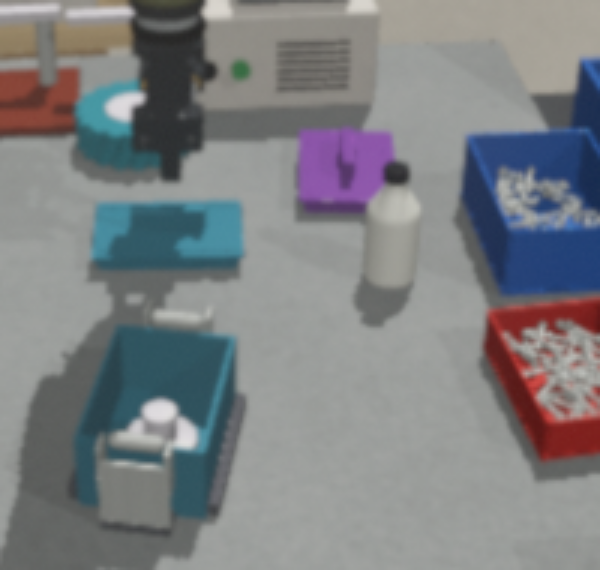

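The hub stands upright in the tub, with its neck top near (243,237) in the full picture. The gripper is over the lid.

Emit:
send_rows --rows "0.01 0.02 0.08 -0.003;0.01 0.02 0.16 -0.003;0.01 0.02 0.22 -0.003;0.01 0.02 0.25 -0.003;0.01 0.02 0.25 -0.003;0.01 0.02 0.25 -0.003;0.01 0.02 0.25 -0.003"

```text
clock: 10.22
tool_pos: [0.4792, 0.3246, 0.0281]
eef_rot: [0.03, 1.0, 0.001, 0.001]
contact_force: [-0.6, 0.5, 0.4]
opening: 0.553
finger_force: 0.0
```

```bash
python3 -c "
from h import *
plan(.479,.3245,.026,86.4)"
```

```text
plan [ 0.0006 -0.0004  0.0068] 0.0004 tooly 86.55
```

Emit:
send_rows --rows "0 0 0.006 0;0 0 0.006 0;0 0 0.006 0;0 0 0.006 0;0 0 0.006 0;0 0 0.006 0;0 0 0.006 0;0 0 0.006 0;0 0 0.006 0;0 0 0.006 0" --jaw 1 --force 40

```text
clock: 11.05
tool_pos: [0.4786, 0.3238, 0.0249]
eef_rot: [0.03, 1.0, -0.0, 0.0]
contact_force: [-0.3, 0.4, 2.3]
opening: 0.153
finger_force: 40.0
```

Emit:
send_rows --rows "0 0 -0.03 0;0 0 -0.08 0;0 0 -0.15 0;0 0 -0.25 0;0 0 -0.36 0;0 0 -0.45 0;0 0 -0.5 0;0 0 -0.5 0;0 0 -0.5 0"

```text
clock: 11.8
tool_pos: [0.4787, 0.3234, 0.1746]
eef_rot: [0.03, 1.0, -0.0, 0.0]
contact_force: [0.1, -0.2, -1.5]
opening: 0.152
finger_force: 40.0
```

```bash
python3 -c "
from h import *
plan(.455,-.0065,.175,-14.4);print(sensors.get_state()['q'].round(2))"
```

```text
plan [ 1.2900e-02 -1.1024e+00 -8.0000e-04] 0.2804 tooly 86.56
[-0.16  0.88 -0.96  1.75  0.85  0.99  0.05]
```

Emit:
send_rows --rows "0 -0.08 0 0.018;0 -0.18 0 0.036;0 -0.28 0 0.055;0 -0.38 0 0.074;0 -0.48 0 0.093;0 -0.58 0 0.112;0 -0.68 0 0.13;0 -0.78 0 0.15;0 -0.86 0 0.17;0 -0.9 0 0.188"

```text
clock: 12.63
tool_pos: [0.4603, 0.0492, 0.1726]
eef_rot: [0.586, 0.811, -0.003, -0.001]
contact_force: [0.0, 0.4, -1.2]
opening: 0.153
finger_force: 40.0
```

```bash
python3 -c "
from h import *
plan(.455,-.0065,.175,-14.4)"
```

```text
plan [-0.1707 -0.075  -0.007 ] 0.0908 tooly 18.29
```

Emit:
send_rows --rows "-0.05 -0.02 0 0.018;-0.1 -0.04 0 0.036;-0.14 -0.06 0 0.055;-0.17 -0.075 0 0.074;-0.17 -0.075 0 0.09;-0.17 -0.075 0 0.09;-0.17 -0.075 0 0.09;-0.17 -0.075 0 0.09;-0.17 -0.075 0 0.09"

```text
clock: 13.38
tool_pos: [0.4574, -0.0008, 0.1743]
eef_rot: [0.785, 0.62, -0.0, -0.0]
contact_force: [0.3, 0.0, -0.4]
opening: 0.154
finger_force: 40.0
```

```bash
python3 -c "
from fit import *
plan(.455,-.0065,.110,-14.4);s=sensors.get_state();snap('side','s4')
x,y,z=s['tool_pos']
B=np.load('pics/s4.npz')['a'].copy();I=cv2.resize(B,None,fx=3,fy=3)
def draw(P,c):
    q=cv2.convexHull((proj('side',P)*3+1).round().astype(np.int32));cv2.polylines(I,[q],True,c,1)
draw(pose(box(.110,.160,.018,.022),x,y,np.radians(-14.4),z-.025),(255,0,0))
draw(pose(box(.110,.160,.075,.075),.4553,-.0065,np.radians(-14.4)),(255,255,0))
draw(pose(disc(.015,.046),.454,-.0067,0,.005),(255,0,255))
cv2.imwrite('pics/s4c.png',I[360:900,450:1150,::-1])"
```

```text
plan [-0.0202 -0.003   0.2143] 0.0029 tooly -13.35
```

View pics/s4c.png

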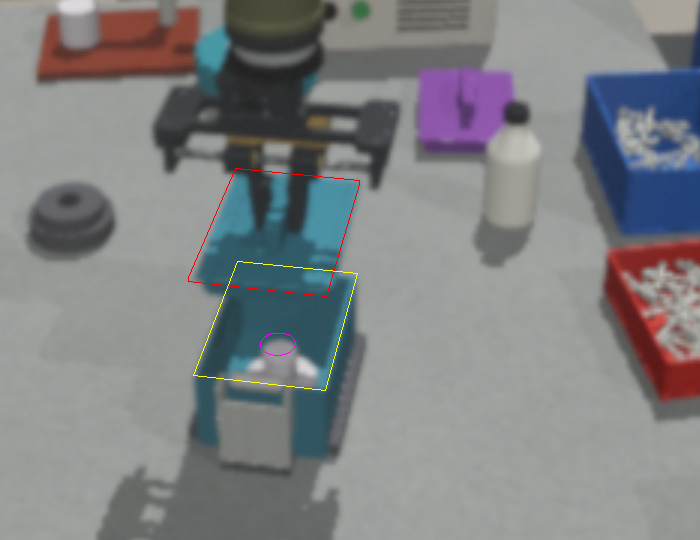

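The lid hangs level over the tub, and the hub and tub rim overlays match. The lid's overlay is a few pixels off at the near end. I'll go lower, let it settle and fit it.

Emit:
send_rows --rows "-0.02 -0.003 0.05 0.003;-0.02 -0.003 0.1 0.003;-0.02 -0.003 0.14 0.003;-0.02 -0.003 0.165 0.003;-0.02 -0.003 0.165 0.003;-0.02 -0.003 0.165 0.003;-0.02 -0.003 0.165 0.003;-0.02 -0.003 0.165 0.003"

```text
clock: 14.1
tool_pos: [0.4559, -0.0067, 0.1259]
eef_rot: [0.791, 0.612, 0.001, 0.0]
contact_force: [-0.3, 0.4, -0.8]
opening: 0.155
finger_force: 40.0
```

```bash
python3 -c "
from h import *
s=sensors.get_state();plan(.4553,-.0065,.110,-14.4);snap('side','s5')
x,y,z=s['tool_pos'];print(s['tool_pos'])
B=np.load('pics/s5.npz')['a'];I=cv2.resize(B,None,fx=6,fy=6,interpolation=cv2.INTER_CUBIC)
def draw(P,c):
    q=cv2.convexHull((proj('side',P)*6+2.5).round().astype(np.int32));cv2.polylines(I,[q],True,c,1)
a=np.radians(-14.4)
draw(pose(box(.110,.160,.018,.022),x,y,a,z-.025),(255,0,0))
draw(pose(box(.110,.160,.075,.075),.4553,-.0065,a),(255,255,0))
cv2.imwrite('pics/s5c.png',I[1080:1680,1140:1740,::-1])"
```

```text
plan [ 0.0002 -0.002   0.053 ] -0.0005 tooly -14.57
[ 0.45585913 -0.00671461  0.12589967]
```

View pics/s5c.png

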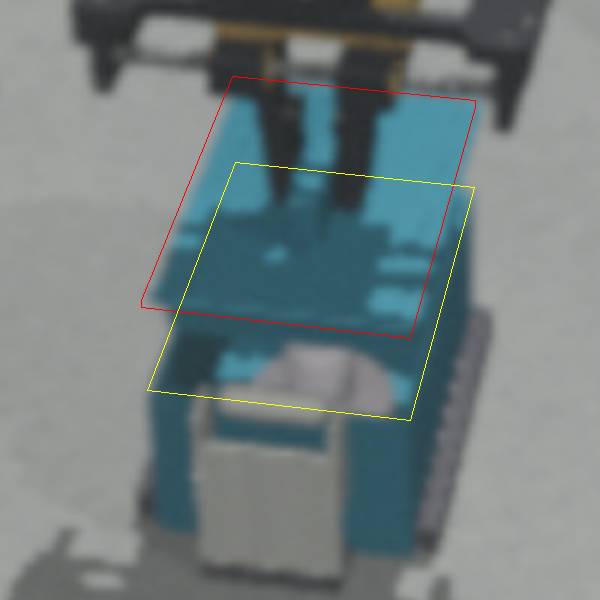

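The lid sits about 1–2 mm towards +x relative to the tub in this view, which is inside the 4 mm lead-in. I'll shift by 1 mm and go down watching the force.

Emit:
send_rows --rows "0.001 -0.006 0.03 0;0.001 -0.006 0.06 0;0.001 -0.006 0.09 0;0.001 -0.006 0.105 0;0.001 -0.006 0.105 0;0.001 -0.006 0.105 0"

```text
clock: 14.65
tool_pos: [0.4534, -0.0075, 0.0941]
eef_rot: [0.791, 0.611, -0.001, 0.001]
contact_force: [-1.0, -4.8, 2.1]
opening: 0.157
finger_force: 40.0
```

Emit:
send_rows --rows "0 0 0.01 0;0 0 0.02 0;0 0 0.02 0"

```text
clock: 14.9
tool_pos: [0.4533, -0.0086, 0.0882]
eef_rot: [0.792, 0.611, -0.002, 0.001]
contact_force: [-0.7, -8.4, 5.6]
opening: 0.154
finger_force: 40.0
```

Emit:
send_rows --rows "-0.003 0 0 0;-0.006 0 0 0;-0.006 0 0 0"

```text
clock: 15.15
tool_pos: [0.4533, -0.0087, 0.0883]
eef_rot: [0.791, 0.611, -0.0, 0.001]
contact_force: [-1.6, -6.2, 2.8]
opening: 0.157
finger_force: 40.0
```

Emit:
send_rows --rows "-0.005 0 0 0;-0.01 0 0 0;-0.01 0 0 0"

```text
clock: 15.4
tool_pos: [0.4529, -0.0097, 0.0879]
eef_rot: [0.791, 0.612, 0.001, -0.0]
contact_force: [-0.6, -1.0, -0.2]
opening: 0.156
finger_force: 40.0
```

Emit:
send_rows --rows "0 0 0.01 0;0 0 0.02 0;0 0 0.025 0;0 0 0.025 0;0 0 0.025 0"

```text
clock: 15.82
tool_pos: [0.4531, -0.0097, 0.0853]
eef_rot: [0.79, 0.613, 0.002, 0.002]
contact_force: [-11.4, -1.4, 68.6]
opening: 0.155
finger_force: 53.4
```

Emit:
send_rows --rows "0 0 -0.018 0;0 0 -0.018 0;0 0 -0.018 0"

```text
clock: 16.07
tool_pos: [0.4529, -0.0099, 0.0859]
eef_rot: [0.791, 0.612, 0.001, -0.0]
contact_force: [-0.0, -0.5, -0.0]
opening: 0.154
finger_force: 47.8
```

```bash
python3 -c "
from h import *
s=sensors.get_state();snap('side','s6')
print(s['tool_pos'],s['moment'],s['contact_force'])
B=np.load('pics/s6.npz')['a'];I=cv2.resize(B,None,fx=7,fy=7,interpolation=cv2.INTER_CUBIC)
cv2.imwrite('pics/s6c.png',I[1350:1950,1320:2020,::-1])"
```

```text
[ 0.45286844 -0.00988693  0.08587913] [ 0.0056587   0.01393294 -0.02857281] [-0.02702221 -0.54026801 -0.01426594]
```

View pics/s6c.png

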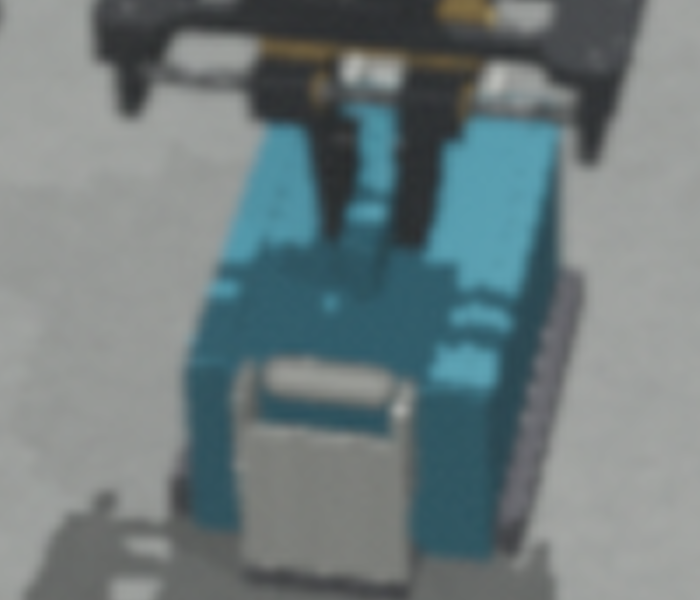

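The lid lies on the rim and the near roller is over its plate. The 68 N was the lid bottoming out. I'll release and check from above.

Emit:
send_rows --rows "0 0 0 0;0 0 0 0;0 0 0 0;0 0 0 0;0 0 0 0" --jaw 0.1 --force 20

```text
clock: 16.53
tool_pos: [0.4551, -0.0106, 0.0858]
eef_rot: [0.791, 0.611, 0.002, 0.001]
contact_force: [3.0, -1.7, 6.9]
opening: 0.447
finger_force: 3.4
```

Emit:
send_rows --rows "0 0 -0.05 0;0 0 -0.15 0;0 0 -0.28 0;0 0 -0.4 0;0 0 -0.5 0;0 0 -0.5 0;0 0 -0.5 0"

```text
clock: 17.12
tool_pos: [0.4537, -0.0108, 0.2364]
eef_rot: [0.791, 0.611, 0.001, 0.001]
contact_force: [-1.1, 0.3, -0.3]
opening: 0.452
finger_force: 0.0
```

Emit:
send_rows --rows "-0.1 0.1 -0.1 0;-0.2 0.1 -0.1 0;-0.3 0.1 -0.1 0;-0.42 0.1 -0.1 0;-0.55 0.1 -0.1 0;-0.68 0.1 -0.1 0;-0.8 0.1 -0.1 0;-0.9 0.1 -0.1 0;-0.95 0.1 -0.1 0;-0.95 0.1 -0.1 0"

```text
clock: 17.95
tool_pos: [0.4072, -0.2983, 0.2629]
eef_rot: [0.793, 0.609, -0.002, -0.002]
contact_force: [-0.1, -0.2, -0.3]
opening: 0.45
finger_force: 0.0
```

```bash
python3 -c "
from fit import *
Ws=[];Ts=[]
for i in range(12):
    a,d=eyes.snapshot('top');Ts.append(np.where(d>0,d,np.nan))
    b,e=eyes.snapshot('side');Ws.append(np.where(e>0,e,np.nan))
for n,D,im in(('top',Ts,a),('side',Ws,b)):
    W=cloud(n,np.nan_to_num(np.nanmean(D,0)))
    c,s=np.cos(np.radians(-14.4)),np.sin(np.radians(-14.4))
    X=(W[...,0]-.4553)*c+(W[...,1]+.0065)*s; Y=-(W[...,0]-.4553)*s+(W[...,1]+.0065)*c; Z=W[...,2]
    m=(abs(X)<.048)&(abs(Y)<.068)&(abs(X)>.016)&(Z>.05)&(Z<.12)&(mask_teal(im)>0)
    A=np.c_[X[m],Y[m],np.ones(m.sum())];k,*_=np.linalg.lstsq(A,Z[m],rcond=None)
    print(n,m.sum(),'slopes,z',k.round(4),'resid',(Z[m]-A@k).std().round(4))
    bm=(abs(W[...,0]-.34)<.03)&(abs(W[...,1]+.0)<.15)&(abs(Z)<.03);print('bench',np.nanmean(Z[bm]).round(4))
m=mask_teal(a);print(fit('top',m,box(.110,.160,.0,.079),[455,-7,-14],(255,330,175,230)))
I=np.hstack([cv2.resize(a[165:240,255:330],(400,400),interpolation=2),cv2.resize(b[190:290,195:295],(400,400),interpolation=2)])
cv2.imwrite('pics/f1.png',I[...,::-1])"
```

```text
top 630 slopes,z [0.     0.0822 0.0856] resid 0.0013
bench 0.0003
side 475 slopes,z [0.012  0.1622 0.091 ] resid 0.0084
bench -0.0006
(array([456.2,  -5.9, -14.4]), np.float64(52.4), np.float64(1305.0))
```

View pics/f1.png

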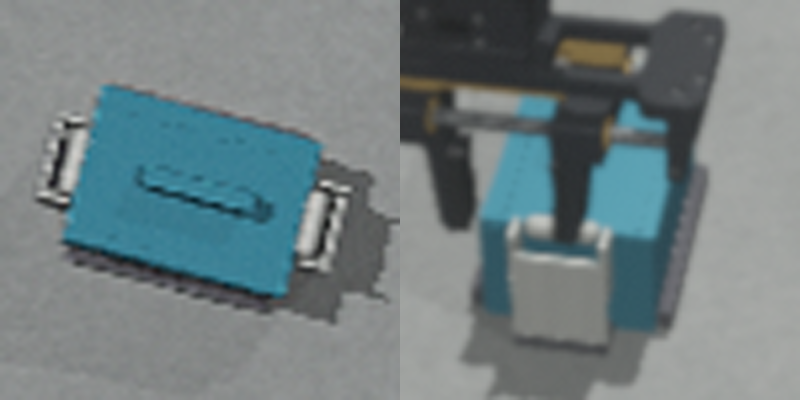

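The -y end is seated under its roller. The +y end still rides on its catch: the plate slopes 0.082 rad, about 12 mm high there. I'll press on that end with shut fingers.

```bash
python3 -c "
from h import *
plan(.4697,.0497,.2,-14.4)"
```

```text
plan [ 1.1596 -0.0954  0.219 ] -0.0005 tooly -14.58
```

Emit:
send_rows --rows "0.1 -0.01 0 0;0.22 -0.02 0 0;0.35 -0.03 0 0;0.48 -0.04 0.05 0;0.61 -0.05 0.1 0;0.74 -0.06 0.14 0;0.87 -0.075 0.18 0;0.98 -0.085 0.22 0;1 -0.095 0.22 0;1 -0.095 0.22 0" --jaw 1

```text
clock: 19.98
tool_pos: [0.4576, 0.0065, 0.1995]
eef_rot: [0.789, 0.614, 0.0, -0.001]
contact_force: [0.4, -0.3, 0.9]
opening: 0.006
finger_force: 0.0
```

```bash
python3 -c "
from h import *
plan(.4697,.0497,.12,-14.4)"
```

```text
plan [0.1492 0.0041 0.2652] 0.0005 tooly -14.22
```

Emit:
send_rows --rows "0.08 0.004 0 0;0.15 0.004 0 0;0.15 0.004 0.06 0;0.15 0.004 0.13 0;0.15 0.004 0.2 0;0.15 0.004 0.26 0;0.15 0.004 0.26 0;0.15 0.004 0.26 0"

```text
clock: 20.65
tool_pos: [0.47, 0.0447, 0.1217]
eef_rot: [0.792, 0.611, -0.001, 0.0]
contact_force: [0.8, -0.7, -0.4]
opening: 0.006
finger_force: 0.0
```

```bash
python3 -c "
from h import *
plan(.4697,.0497,.092,-14.4)"
```

```text
plan [ 0.0161 -0.0052  0.0989] -0.0009 tooly -14.71
```

Emit:
send_rows --rows "0.012 -0.004 0.03 0;0.012 -0.004 0.06 0;0.012 -0.004 0.09 0;0.012 -0.004 0.1 0;0.012 -0.004 0.1 0;0.012 -0.004 0.1 0"

```text
clock: 21.15
tool_pos: [0.4706, 0.05, 0.0926]
eef_rot: [0.791, 0.611, 0.001, 0.0]
contact_force: [-0.5, 0.9, 0.4]
opening: 0.006
finger_force: 0.0
```

Emit:
send_rows --rows "0 0 0.005 0;0 0 0.01 0;0 0 0.01 0"

```text
clock: 21.4
tool_pos: [0.4703, 0.0494, 0.0894]
eef_rot: [0.791, 0.611, -0.0, 0.001]
contact_force: [0.1, -2.4, 4.2]
opening: -0.0
finger_force: 1.9
```

Contact. Pressing in small steps.

Emit:
send_rows --rows "0 0 0.004 0;0 0 0.008 0;0 0 0.008 0"

```text
clock: 21.65
tool_pos: [0.4703, 0.0496, 0.0867]
eef_rot: [0.791, 0.611, -0.0, 0.001]
contact_force: [-0.5, -2.4, 2.9]
opening: 0.002
finger_force: 1.5
```

Emit:
send_rows --rows "0 0 0.004 0;0 0 0.006 0;0 0 0.006 0"

```text
clock: 21.9
tool_pos: [0.47, 0.0506, 0.0844]
eef_rot: [0.791, 0.612, 0.0, -0.0]
contact_force: [0.7, -1.5, 0.9]
opening: 0.009
finger_force: 0.6
```

Emit:
send_rows --rows "0 0 0.004 0;0 0 0.008 0;0 0 0.008 0"

```text
clock: 22.15
tool_pos: [0.4698, 0.051, 0.0818]
eef_rot: [0.791, 0.612, 0.0, -0.0]
contact_force: [-0.5, -0.2, -0.5]
opening: 0.005
finger_force: 0.0
```

Emit:
send_rows --rows "0 0 0.004 0;0 0 0.008 0;0 0 0.008 0"

```text
clock: 22.4
tool_pos: [0.4699, 0.0506, 0.0795]
eef_rot: [0.791, 0.612, -0.0, -0.0]
contact_force: [-0.0, 0.5, -0.2]
opening: 0.004
finger_force: 0.0
```

Emit:
send_rows --rows "0 0 0.004 0;0 0 0.007 0;0 0 0.007 0"

```text
clock: 22.65
tool_pos: [0.4699, 0.0506, 0.0794]
eef_rot: [0.791, 0.612, 0.001, 0.001]
contact_force: [-3.1, -1.0, 21.9]
opening: 0.007
finger_force: 11.4
```

Emit:
send_rows --rows "0 0 -0.1 0;0 0 -0.2 0;0 0 -0.35 0;0 0 -0.5 0;0 0 -0.6 0;0 0 -0.6 0"

```text
clock: 23.15
tool_pos: [0.4734, 0.052, 0.2637]
eef_rot: [0.791, 0.611, 0.005, 0.003]
contact_force: [-0.2, -0.2, -0.1]
opening: 0.007
finger_force: 0.0
```

Emit:
send_rows --rows "-0.1 0.1 0 0;-0.22 0.1 0 0;-0.35 0.1 0 0;-0.48 0.1 0 0;-0.61 0.1 0 0;-0.74 0.1 0 0;-0.87 0.1 0 0;-0.98 0.1 0 0;-1 0.1 0 0;-1 0.1 0 0"

```text
clock: 23.98
tool_pos: [0.4219, -0.2503, 0.2568]
eef_rot: [0.793, 0.609, -0.001, -0.0]
contact_force: [0.4, -0.0, -1.0]
opening: 0.006
finger_force: 0.0
```

```bash
cat > chk.py <<'E'
from fit import *
Ts=[]
for i in range(12):
    a,d=eyes.snapshot('top');Ts.append(np.where(d>0,d,np.nan))
W=cloud('top',np.nan_to_num(np.nanmean(Ts,0)));c,s=np.cos(np.radians(-14.4)),np.sin(np.radians(-14.4))
X=(W[...,0]-.4553)*c+(W[...,1]+.0065)*s; Y=-(W[...,0]-.4553)*s+(W[...,1]+.0065)*c; Z=W[...,2]
m=(abs(X)<.048)&(abs(Y)<.068)&(abs(X)>.016)&(Z>.05)&(Z<.12)&(mask_teal(a)>0)
A=np.c_[X[m],Y[m],np.ones(m.sum())];k,*_=np.linalg.lstsq(A,Z[m],rcond=None)
print(m.sum(),'slopes,z',k.round(4),'resid',(Z[m]-A@k).std().round(4))
print(fit('top',mask_teal(a),box(.110,.160,.0,.079),[455,-7,-14],(255,330,175,230)))
print(sensors.get_state()['clock'],sensors.get_state()['tool_pos'])
E
python3 chk.py
```

```text
628 slopes,z [-0.0014  0.0015  0.0796] resid 0.0014
(array([456. ,  -6.3, -14.4]), np.float64(51.2), np.float64(1299.0))
24.5833 [ 0.42360772 -0.24718302  0.2576487 ]
```

The lid is level: slopes are under 0.002 rad and the plate top is at 79.6 mm against 79 nominal. It is centred and the arm is clear.

```bash
python3 -c "
from h import *
print(finish_job())"
```

```text
the job is handed in; nothing more can be done
None
```

The job is handed in: the hub was upright in the tub when I last saw it before closing, the lid measures level and seated on the rim after both ends were pressed home, and the arm stands clear.

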